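# Offer the honey pot on the bar's condiment carousel

### The job

A guest at the bar wants honey. First take the used creamer pot off the condiment carousel and throw it into the steel waste bin; then take the carousel by its centre handle and turn it until the beehive-shaped honey pot stands directly in front of the guest's slate place mat, without gripping, lifting or upsetting the jars or disturbing the other things on the bar. Finish while still holding the carousel by its handle, keeping it still so that the guest can help themselves.

Things in the scene. Friction and masses are not known exactly. Their poses are not given: they have to be found in the camera images.
- handle: wooden cross-bar handle on top of the carousel's centre post: a straight bar 90 x 18 x 22 mm high. Origin at the centre of the bar's underside, 133 mm above the bar top, on the carousel's vertical turning axis; x along the bar's length, z up. Fixed to the carousel and turns with it. The post below it is 14 mm thick
- tray (a point): centre of the carousel's tray floor, on the turning axis, 30 mm above the bar top. The tray is round, wooden, 300 mm across, with a lip rising to 40 mm above the bar top. Three jars and the used creamer pot stand loose on it, about 98 mm from the axis, a quarter turn apart, in any order. x as the handle's
- carousel (a joint): angle the carousel has turned since the start, rad, positive anticlockwise seen from above; it starts at 0, turns freely both ways (about 0.03 N m of bearing friction, no stops within a full turn, no springs or detents) and moves together with the handle
- honey_pot: the honey pot: white glazed pot shaped like a beehive, ribbed and rounded to the top, with a small ball knob; 71 mm across, 87 mm high, about 200 to 420 g; stands loose on the carousel; origin at the centre of its underside, z up
- canister: straight-sided white ceramic canister with a flat wooden lid, 70 mm across, 72 mm high, loose on the carousel; origin at the centre of its underside, z up
- pourer: glass sugar pourer with a conical steel top and short spout, 66 mm across, 94 mm high, loose on the carousel; origin at the centre of its underside, z up
- creamer: used coffee-creamer pot, the rubbish: small white plastic cup, 30 mm across at the foot, flared to a flange 43 mm across at the rim, 30 mm high, a scrap of foil sticking up at one side of the rim; stands upright on the carousel's floor; rigid, 12 g; origin at the centre of its underside, z up
- bin: counter-top waste bin: open round steel bin, 140 mm across at the mouth (134 mm inside), 120 mm at the foot, 140 mm high, floor 5 mm thick; stands loose on the bar to the left or the right of the carousel; origin at the centre of its underside
- mat: the guest's place mat, a dark slate slab 180 x 320 x 5 mm on the bar beyond the carousel; origin at the middle of its long edge nearest the carousel, underside; x points straight away from the carousel's axis, which is 165 mm behind this origin; long edges along y. The honey pot is directly in front when it stands on the line from the carousel's axis to this origin, on the mat's side of the axis
- mug: bystander: white mug, 80 mm across, 90 mm high, on the mat; origin at the centre of its underside
- plate: bystander: white plate with a scone on it, 160 mm across, 46 mm high in all, on the mat; origin at the centre of its underside
- pitcher: bystander: steel milk pitcher, 92 mm across plus a handle, 105 mm high, on the bar at the carousel's other side from the bin; origin at the centre of its underside
Not all that is in view belongs to the job. There is more than one size of the creamer; the job needs the smaller. What is shaped like the honey_pot but pink is not meant.

How it is judged:
By the outcome, as a careful person would: the job done as asked, in the order asked, and still so for the second after the job is handed in, while the arm keeps its last pose, push and grip.
It also fails if it takes over 64 s, if anything falls off the work surface, if the arm or the gripper's body presses on something with over 40 N, if the wrist force passes 120 N, or if a joint passes its speed limit or range.

### The arm

A 6-joint arm with a two-finger parallel gripper is mounted at the origin on the work surface. World frame = base frame: x ahead of the robot, y to its left, z up, the work surface at z = 0. Lengths are in m, angles in rad, forces in N, time in s.
With the tool pointing down it reaches from about 0.325 to 0.9 m from the base axis. Payload 6.1 kg.
Tool frame: the origin (TCP) lies on the centre line of the jaws, within the pads' length; the fingertips stand 22 mm ahead of it and the grasp point (between the pads) lies 3 mm ahead of it; x points along the fingers, y is the direction in which the jaws open and shut, and the axes are right-handed (so a half turn about x gives the same grasp; the last joint's range is limited). The gripper opens to 87 mm and grips with 3 to 60 N. Pads are 19 mm wide; open, the fingers measure 117 mm over their backs; the gripper's body (75 mm by 190 mm) begins 51 mm behind the grasp point.
Start: joints at [1.201, 0.22, 1.526, -0, 1.395, -0.126], TCP at [0.151, 0.607, 0.245] pointing down, gripper open.
Joint ranges: [-2.98, 2.98], [-0.91, 2.08], [0.09, 2.57], [-1.24, 4.39], [0.2, 2.65], [-2.68, 2.68]. Speed limits (rad/s): [2.57, 2.57, 3.01, 3.14, 3.14, 3.14].

### API

Orientations are given as [roll, pitch, yaw] about the fixed x, y, z axes, in that order (R = Rz(yaw) Ry(pitch) Rx(roll)).
In Python, from workcell import status, capture, camera_info, job gives the robot as it stands.
- The arm moves only by the tool carry_out, never from a script. Its argument "rows" is a list of rows, each a list of 3 entries, a list of its own where there are three numbers: the turn, a rotation vector about the tool's x, y, z in degrees, then the shift along the tool's x, y, z in m, then the finger opening in m, from 0 to 0.087. A call has 1 to 8 rows; each row is the pose to reach, as a shift and turn from the pose commanded when the call began, along the tool's axes at that moment; what a row does not reach only later rows make up. A row lasts 1/12 s, in which the tool goes at most 41.7 mm and 7.16 degrees, less where a joint would pass 70% of its speed; a pose out of reach is approached as far as the arm can. A call with a gripper value outside its range is refused whole. The fingers move at their own pace and stop on an object; "squeeze" is the grip in N (left out, the last holds). Time passes only in rows, so rows that repeat a pose let the fingers close. It gives the time, the measured TCP pose, the force and the opening at its end, in the units of the state.
- status.state(): the state, without advancing time (a new reading comes with each control period).
- capture(name): name is "scene" or "top" or "wrist"; returns (picture, depth): 400x640x3 uint8, red, green, blue; 400x640 float32, m along the optical axis (not along the pixel's ray), 0 where there is no reading.
- camera_info(name): a dict with "vertical_fov" (degrees; the focal length in pixels is half the picture's height over the tangent of half this angle, whatever the lens; pixels are square), "cx", "cy" (the principal point, pixels), "extrinsics" (4x4, takes a point from camera to world coordinates); the wrist camera has in their place "T_tool_cam" (4x4, takes a point from camera to tool coordinates, whose origin is the TCP and whose axes are the tool frame's). Camera axes: x right, y down, z forward; pixel columns grow to the right and rows downward; lengths in m; the calibration is good to about 2 mm. A picture is of the moment at which its call begins: read the wrist's pose just before it. camera_info takes no time and is no camera call.
- job.job_done(): hands the job in, once; it reports no verdict.
The state is a dict: "time": time; "qpos": joint angles; "joint_velocities": joint speeds; "joint_efforts": joint torques, N m; "eef_pos": TCP position; "tcp_rot": TCP orientation; "contact_force": force on the tool from outside, world axes, zero at the start; "wrist_torque": the same for the moment, N m; "gripper_width": opening from 0.0 (shut) to 1.0 (fully open).
Only numpy, scipy, OpenCV 4.12 (cv2) and the standard library are available. Lean on these libraries where they do the work, as an engineer would, in place of code of your own. Each camera call takes 0.05 s, during which the arm holds its last target. There are 200 camera calls.

## Working session

There is one attempt and no reset: what is moved stays moved. The work goes in short steps, Python scripts to look and compute and a tool call to move; the robot and the scene stay as the last step left them, time stands still between calls to the robot, and variables do not carry over. Pictures are saved under pics/ and viewed, about 8 in all and at most 12, crops included, and the job is handed in when it is done.

Besides the shell and the picture viewer there is one more tool, called after "Emit:" by a JSON object that holds its "fn" and its "kwargs". carry_out: Moves the arm, as the interface text tells. Its arguments: {"type":"object","properties":{"rows":{"type":"array","items":{"type":"array"}},"squeeze":{"type":"number"}},"required":["rows"]}

```bash
mkdir -p pics; ls; cat > h.py <<'E'
import numpy as np, cv2
from scipy.spatial.transform import Rotation as R
from workcell import status, capture, camera_info, job
def T_tool(s=None):
    s=s or status.state(); T=np.eye(4)
    r=np.array(s["tcp_rot"],float)
    T[:3,:3]=R.from_euler('xyz',r).as_matrix() if r.size==3 else r.reshape(3,3)
    T[:3,3]=s["eef_pos"]; return T
def cam(name):
    i=camera_info(name)
    E=np.array(i["extrinsics"]) if "extrinsics" in i else T_tool()@np.array(i["T_tool_cam"])
    f=200/np.tan(np.radians(i["vertical_fov"])/2)
    return f,i["cx"],i["cy"],E
def snap(name):
    c=cam(name); p,d=capture(name); return p,d,c
def save(p,fn): cv2.imwrite("pics/"+fn,cv2.cvtColor(p,cv2.COLOR_RGB2BGR))
def ray(c,u,v):
    f,cx,cy,E=c; return E[:3,3],E[:3,:3]@np.array([(u-cx)/f,(v-cy)/f,1])
def at_z(c,u,v,z):
    o,r=ray(c,u,v); return o+r*(z-o[2])/r[2]
def at_d(c,u,v,d):
    o,r=ray(c,u,v); return o+r*d
def proj(c,P):
    f,cx,cy,E=c; q=E[:3,:3].T@(np.array(P)-E[:3,3]); return q[0]/q[2]*f+cx,q[1]/q[2]*f+cy
def cloud(d,c):
    f,cx,cy,E=c; v,u=np.mgrid[:400,:640]
    X=np.stack([(u-cx)/f*d,(v-cy)/f*d,d],-1); return X@E[:3,:3].T+E[:3,3]
E
python3 - <<'E'
from h import *
s=status.state(); print(s)
for n in("scene","top"):
    p,d,c=snap(n); save(p,n+"0.png"); np.savez(n+"0.npz",p=p,d=d); print(n,c)
print(camera_info("wrist"))
E
```

```text
pics
{'time': 0.0, 'qpos': array([ 1.20091339e+00,  2.21254520e-01,  1.52764814e+00, -1.96915566e-05,
        1.39470264e+00, -1.26091970e-01]), 'joint_velocities': array([ 0.00038011, -0.00088339, -0.00198722,  0.00163259, -0.00029553,
       -0.00072859]), 'joint_efforts': array([-1.51107079e-04, -4.94618762e+01, -3.87376606e+01,  6.98140869e-02,
        5.69750648e-02, -1.39164190e-04]), 'eef_pos': array([0.15065089, 0.60595379, 0.24340004]), 'tcp_rot': array([-1.68725944,  1.56878359, -1.93104694]), 'contact_force': array([ 0.01669913, -0.05620456, -0.22652215]), 'wrist_torque': array([-0.04469442,  0.026261  , -0.01021184]), 'gripper_width': 0.9964281147965193}
scene (np.float64(414.0108925447129), 314.0080322943525, 202.0530313668287, array([[-0.56803294,  0.45155393, -0.68806804,  1.19047627],
       [ 0.82299787,  0.30798075, -0.47730742,  0.46293406],
       [-0.00361833, -0.83740487, -0.54657113,  0.64316502],
       [ 0.        ,  0.        ,  0.        ,  1.        ]]))
top (np.float64(412.88179018814685), 317.4781095314171, 200.26792701349245, array([[ 2.76672945e-02, -9.90201248e-01,  1.36879542e-01,
         3.76505729e-01],
       [-9.99611314e-01, -2.78759086e-02,  3.92908076e-04,
         3.56829985e-03],
       [ 3.42658354e-03, -1.36837210e-01, -9.90587622e-01,
         1.20367651e+00],
       [ 0.00000000e+00,  0.00000000e+00,  0.00000000e+00,
         1.00000000e+00]]))
{'vertical_fov': 60.88114359405761, 'cx': 324.5294857831258, 'cy': 198.7931541166667, 'T_tool_cam': array([[-1.69264844e-04, -3.02843045e-01,  9.53040430e-01,
        -1.40667919e-01],
       [ 9.99999979e-01, -1.63617890e-04,  1.25613035e-04,
        -2.35625743e-04],
       [ 1.17893430e-04,  9.53040431e-01,  3.02843067e-01,
        -8.45750183e-02],
       [ 0.00000000e+00,  0.00000000e+00,  0.00000000e+00,
         1.00000000e+00]])}
```

View pics/top0.png

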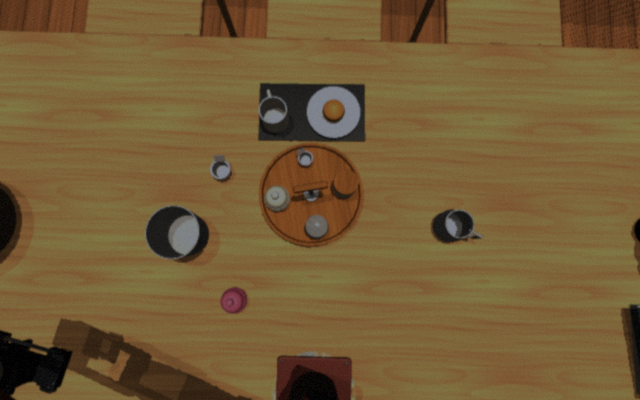

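View pics/scene0.png

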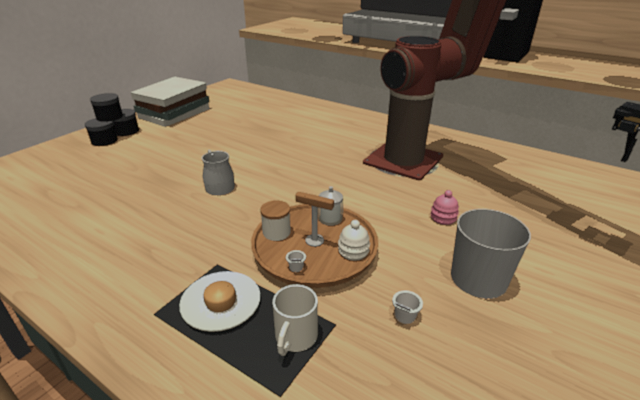

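The top view shows the tray at about (311,195), with the creamer at (305,158), honey pot at (277,197), pourer at (316,227) and canister at (345,186). The bin is at about (178,233), the pitcher at (455,226), and the mat spans (259–365, 84–141). The larger creamer at (221,170) and the pink pot at (233,300) are decoys.

```bash
python3 - <<'E'
from h import *
P=np.load("top0.npz"); S=np.load("scene0.npz")
a=cv2.resize(P['p'][75:255,245:375],None,fx=3.3,fy=3.3,interpolation=cv2.INTER_CUBIC)
b=cv2.resize(S['p'][180:300,240:400],None,fx=2.3,fy=2.3,interpolation=cv2.INTER_CUBIC)
o=np.zeros((594,800,3),np.uint8); o[:a.shape[0],:a.shape[1]]=a; o[:b.shape[0],430:430+b.shape[1]]=b
save(np.clip(o*1.6,0,255).astype(np.uint8),"crop0.png"); print(a.shape,b.shape)
ct,cs=cam("top"),cam("scene")
C=cloud(P['d'],ct); D=cloud(S['d'],cs)
for n,u,v in [("creamer",305,158),("honey",277,197),("canister",345,180),("pourer",316,227),("handle",311,187),("trayfloor",290,220),("bin in",185,233),("mug",272,115),("pitcher",455,226)]: print(n,C[v,u].round(3))
for n,u,v in [("handleS",315,201),("honey",354,240),("creamer",296,256),("canister",276,209),("floor",300,275)]: print(n,D[v,u].round(3))
# circles by height bands, near tray
for nm,X in(("top",C),("scene",D)):
    def sel(zl,zh,x0,x1,y0,y1): 
        m=(X[...,2]>zl)&(X[...,2]<zh)&(X[...,0]>x0)&(X[...,0]<x1)&(X[...,1]>y0)&(X[...,1]<y1); return X[m]
    m=sel(.12,.2,.3,.65,-.15,.2); print(nm,"handle",len(m),m.mean(0).round(4) if len(m) else 0)
    m=sel(.128,.145,.1,.7,.2,.5); print("bin rim",len(m),m.min(0).round(3),m.max(0).round(3)) if len(m) else 0
    q=sel(.034,.046,.3,.7,-.2,.25); print("lip",len(q), cv2.minEnclosingCircle(q[:,:2].astype(np.float32)))
E
```

```text
(594, 429, 3) (276, 368, 3)
creamer [0.66  0.044 0.036]
honey [0.533 0.112 0.111]
canister [ 0.587 -0.069  0.099]
pourer [0.455 0.006 0.121]
handle [0.556 0.022 0.154]
trayfloor [0.48  0.081 0.029]
bin in [0.436 0.384 0.009]
mug [0.797 0.148 0.007]
pitcher [ 0.478 -0.398  0.004]
handleS [0.565 0.031 0.15 ]
honey [0.562 0.132 0.084]
creamer [0.642 0.034 0.049]
canister [ 0.584 -0.066  0.102]
floor [0.671 0.066 0.032]
top handle 276 [0.5521 0.0229 0.1515]
bin rim 350 [0.362 0.307 0.128] [0.501 0.446 0.145]
lip 1309 ((0.5572153329849243, 0.024234045296907425), 0.14938999712467194)
scene handle 482 [0.5591 0.0289 0.1463]
bin rim 884 [0.36  0.309 0.128] [0.502 0.447 0.143]
lip 1500 ((0.5575224161148071, 0.02531564049422741), 0.15036995708942413)
```

View pics/crop0.png

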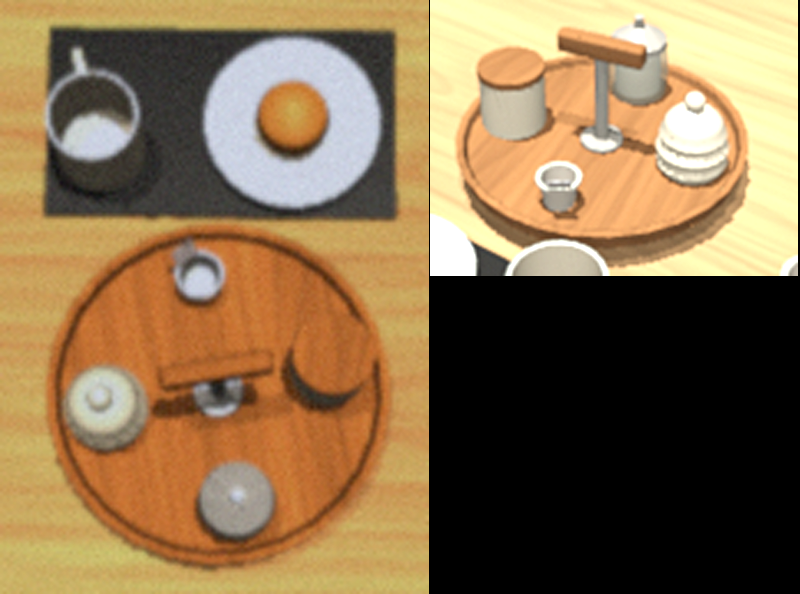

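The crops put the creamer's rim centre at crop (199,275), with its foil toward the upper left (185,250). The handle bar runs from (160,380) to (273,365), the honey knob is at (97,397), and the mat's near edge runs from (46,216) to (396,216). Next I'll work out precise geometry and the tool axes.

```bash
python3 - <<'E'
from h import *
print("tool axes\n",T_tool()[:3,:3].round(4), T_tool()[:3,3])
P=np.load("top0.npz"); S=np.load("scene0.npz")
ct,cs=cam("top"),cam("scene"); C=cloud(P['d'],ct); D=cloud(S['d'],cs)
A=lambda x,y:(245+(x+.5)/3.3-.5,75+(y+.5)/3.3-.5)
B=lambda x,y:(240+(x-430+.5)/2.3-.5,180+(y+.5)/2.3-.5)
def tri(pa,pb):
    o1,r1=ray(ct,*A(*pa)); o2,r2=ray(cs,*B(*pb))
    t=np.linalg.lstsq(np.stack([r1,-r2],1),o2-o1,rcond=None)[0]
    a,b=o1+r1*t[0],o2+r2*t[1]; return ((a+b)/2).round(4),round(1e3*np.linalg.norm(a-b),1)
print("creamer rim",tri((199,276),(558,179)), "knob",tri((98,397),(695,100)))
print("canister lid",tri((327,345),(512,68)))
ax=np.array([.5573,.0248])
for z in(.117,): print("knob z.117 top",at_z(ct,*A(98,397),z).round(4),"scene",at_z(cs,*B(695,97),z).round(4))
# honey body: cylinder fits by cloud
for nm,X,I in(("top",C,P['p']),("scene",D,S['p'])):
    r=np.linalg.norm(X[...,:2]-ax,axis=-1); th=np.degrees(np.arctan2(X[...,1]-ax[1],X[...,0]-ax[0]))
    for n,t0 in(("honey",104),("creamer",10),("can",-80),("pour",-166)):
        dd=(th-t0+180)%360-180
        m=(X[...,2]>.038)&(X[...,2]<.13)&(r<.14)&(r>.055)&(abs(dd)<30)
        q=X[m]; 
        if len(q)>15:
            k=q[:,:2].astype(np.float32); c,rad=cv2.minEnclosingCircle(k); print(nm,n,len(q),np.round(c,4),round(rad,4),q[:,2].max().round(3),"az",np.degrees(np.arctan2(c[1]-ax[1],c[0]-ax[0])).round(1))
    m=(X[...,2]>.136)&(r<.07); q=X[m]; rr=cv2.minAreaRect(q[:,:2].astype(np.float32)); print(nm,"handle",rr,q[:,2].max())
    g=I.max(2)<75
    m=(abs(X[...,2]-.005)<.01)&g&(X[...,0]>.69)&(X[...,0]<.95)&(abs(X[...,1])<.25); q=X[m]
    print(nm,"mat",cv2.minAreaRect(q[:,:2].astype(np.float32)),cv2.boxPoints(cv2.minAreaRect(q[:,:2].astype(np.float32))).round(3).tolist())
for p in((46,216),(396,216),(52,30),(394,32)): print("mat corner",at_z(ct,*A(*p),.005).round(4))
for p in((160,380),(273,365)): print("bar",at_z(ct,*A(*p),.15).round(4))
E
```

```text
tool axes
 [[-6.000e-04  2.414e-01  9.704e-01]
 [-1.600e-03  9.704e-01 -2.414e-01]
 [-1.000e+00 -1.700e-03 -2.000e-04]] [0.15068814 0.6060435  0.24357158]
creamer rim (array([0.6547, 0.0425, 0.0572]), np.float64(1.1)) knob (array([0.5388, 0.1196, 0.1104]), np.float64(0.5))
canister lid (array([ 0.5877, -0.0651,  0.104 ]), np.float64(1.0))
knob z.117 top [0.5377 0.1191 0.117 ] scene [0.5428 0.1213 0.117 ]
top honey 523 [0.529  0.1433] 0.0675 0.12 az 103.4
top creamer 142 [0.6833 0.0427] 0.0568 0.079 az 8.1
top can 569 [ 0.5819 -0.0715] 0.035 0.107 az -75.7
top pour 445 [0.4475 0.0143] 0.047 0.127 az -174.6
top handle ((0.5571430325508118, 0.02397248148918152), (0.018397845327854156, 0.08940444886684418), 11.264545440673828) 0.16003788033747468
top mat ((0.8120846748352051, 0.030043423175811768), (0.18390704691410065, 0.3195782005786896), 0.9260972142219543) [[0.7179999947547913, 0.18799999356269836], [0.7229999899864197, -0.13099999725818634], [0.9070000052452087, -0.12800000607967377], [0.9010000228881836, 0.19099999964237213]]
scene honey 920 [0.5186 0.1203] 0.057 0.118 az 112.0
scene creamer 288 [0.6568 0.0465] 0.0257 0.077 az 12.3
scene can 1005 [ 0.5965 -0.071 ] 0.0493 0.105 az -67.7
scene pour 612 [ 0.4427 -0.0127] 0.0606 0.125 az -161.9
scene handle ((0.55805504322052, 0.026948457583785057), (0.021659519523382187, 0.0881488025188446), 11.276738166809082) 0.15713687507067858
scene mat ((0.7958702445030212, 0.029901564121246338), (0.21336384117603302, 0.3189658224582672), 1.3079429864883423) [[0.6859999895095825, 0.18700000643730164], [0.6930000185966492, -0.13199999928474426], [0.906000018119812, -0.12700000405311584], [0.8989999890327454, 0.19200000166893005]]
mat corner [0.7187 0.185  0.005 ]
mat corner [ 0.7278 -0.132   0.005 ]
mat corner [0.8957 0.1879 0.005 ]
mat corner [ 0.9029 -0.1281  0.005 ]
bar [0.5476 0.0676 0.15  ]
bar [ 0.562  -0.0206  0.15  ]
```

Emit:
{"fn": "carry_out", "kwargs": {"rows": [[[-3,0,0],[0,-0.011,0.017],0.087],[[-6,0,0],[0,-0.034,0.05],0.087],[[-9,0,0],[0,-0.056,0.083],0.087],[[-12,0,0],[0,-0.079,0.116],0.087],[[-15,0,0],[0,-0.101,0.149],0.087],[[-18,0,0],[0,-0.124,0.182],0.087],[[-21,0,0],[0,-0.146,0.215],0.087],[[-24.5,0,0],[0,-0.169,0.248],0.087]]}}

```text
time: 0.77
eef_pos: [0.3514, 0.381, 0.2442]
tcp_rot: [-2.707, 1.57, -2.52]
contact_force: [1.2, 0.2, 0.3]
gripper_width: 1.0
```

Emit:
{"fn": "carry_out", "kwargs": {"rows": [[[0,0,0],[0,-0.034,0.02],0.087],[[0,0,0],[0,-0.068,0.041],0.087],[[0,0,0],[0,-0.102,0.062],0.087],[[0,0,0],[0,-0.137,0.083],0.087],[[0,0,0],[0,-0.171,0.103],0.087],[[0,0,0],[0,-0.205,0.124],0.087],[[0,0,0],[0,-0.24,0.144],0.087],[[0,0,0],[0,-0.274,0.165],0.087]]}}

```text
time: 1.43
eef_pos: [0.5638, 0.1415, 0.2441]
tcp_rot: [2.981, 1.57, -3.118]
contact_force: [0.3, 0.4, 0.3]
gripper_width: 1.001
```

Emit:
{"fn": "carry_out", "kwargs": {"rows": [[[0,0,0],[0,-0.03,0.018],0.08],[[0,0,0],[0,-0.06,0.036],0.075],[[0,0,0],[0,-0.09,0.054],0.07],[[0,0,0],[0,-0.105,0.064],0.066],[[0,0,0],[0,-0.115,0.07],0.066],[[0,0,0],[0,-0.115,0.07],0.066]]}}

```text
time: 1.93
eef_pos: [0.6536, 0.0413, 0.2436]
tcp_rot: [-2.976, 1.57, -2.794]
contact_force: [-0.3, 0.8, 0.0]
gripper_width: 0.771
```

```bash
python3 - <<'E'
from h import *
s=status.state(); print(s['eef_pos'],s['qpos'].round(3))
p,d,c=snap("wrist"); np.savez("w1.npz",p=p,d=d); print(T_tool(s)[:3,:3].round(3))
o=np.clip(p*1.5,0,255).astype(np.uint8); save(o,"w1.png")
X=cloud(d,c); print("proj creamer",proj(c,[.6547,.0425,.06]), "handle",proj(c,[.557,.0245,.155]))
np.save("c1.npy",c[3])
E
```

```text
[0.65358761 0.04126218 0.24361942] [-0.057  0.292  1.442 -0.     1.408 -1.809]
[[-0.001 -0.181  0.984]
 [-0.     0.984  0.181]
 [-1.    -0.    -0.001]]
proj creamer (np.float64(325.4072920168746), np.float64(182.36193483956043)) handle (np.float64(325.7879387314587), np.float64(68.41416118463496))
```

View pics/w1.png

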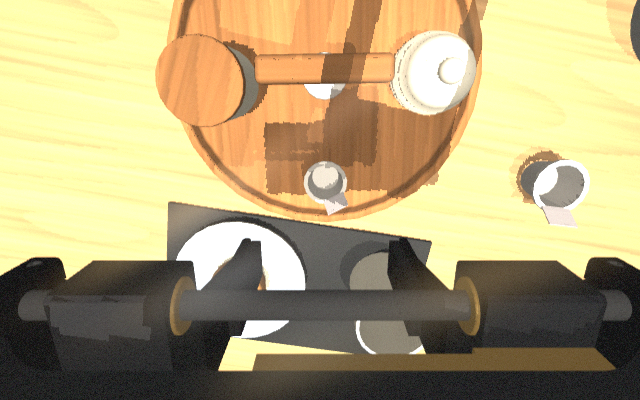

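The wrist view puts the creamer's rim at (325.5,182). The triangulated point projects to (325.4,182.4), so they agree. The foil is at (337,202), outward from the carousel, clear of the jaw line. I'll descend.

Emit:
{"fn": "carry_out", "kwargs": {"rows": [[[-3,0,0],[0.02,0.001,0.001],0.066],[[-6,0,0],[0.05,0.001,0.001],0.066],[[-8,0,0],[0.085,0.001,0.001],0.066],[[-8,0,0],[0.12,0.001,0.001],0.066],[[-8,0,0],[0.15,0.001,0.001],0.066],[[-8,0,0],[0.17,0.001,0.001],0.066],[[-8,0,0],[0.18,0.001,0.001],0.066],[[-8,0,0],[0.185,0.001,0.001],0.066]]}}

```text
time: 2.65
eef_pos: [0.6516, 0.0459, 0.0576]
tcp_rot: [2.684, 1.567, 3.009]
contact_force: [-0.2, -0.1, 0.6]
gripper_width: 0.76
```

Emit:
{"fn": "carry_out", "kwargs": {"rows": [[[0,0,0],[0,0,0],0.06],[[0,0,0],[0,0,0],0.052],[[0,0,0],[0,0,0],0.046],[[0,0,0],[0,0,0],0.04],[[0,0,0],[0,0,0],0.03],[[0,0,0],[0,0,0],0.03],[[0,0,0],[0,0,0],0.03]], "squeeze": 8}}

```text
time: 3.23
eef_pos: [0.6548, 0.0442, 0.0612]
tcp_rot: [-0.35, 1.568, -0.027]
contact_force: [-0.4, 0.2, 5.6]
gripper_width: 0.479
```

Emit:
{"fn": "carry_out", "kwargs": {"rows": [[[0,0,0],[-0.005,0,0],0.03],[[0,0,0],[-0.015,0,0],0.03],[[0,0,0],[-0.035,0,0],0.03],[[0,0,0],[-0.06,0,0],0.03],[[0,0,0],[-0.09,0,0],0.03],[[0,0,0],[-0.12,0,0],0.03],[[0,0,0],[-0.15,0,0],0.03],[[0,0,0],[-0.17,0,0],0.03]]}}

```text
time: 3.9
eef_pos: [0.6545, 0.0442, 0.2339]
tcp_rot: [-0.387, 1.567, -0.064]
contact_force: [0.8, -0.4, 0.7]
gripper_width: 0.481
```

```bash
python3 - <<'E'
from h import *
s=status.state(); print(s['eef_pos'],s['gripper_width']); T=T_tool(s); print(T[:3,:3].round(3))
p,d,c=snap("wrist"); np.savez("w2.npz",p=p,d=d)
o=np.clip(p*1.4,0,255).astype(np.uint8); save(o,"w2.png")
t=np.array([.431,.377,0])-T[:3,3]; print("to bin in tool",T[:3,:3].T@t)
E
```

```text
[0.65450384 0.04424814 0.23387353] 0.48100223330536435
[[ 0.004 -0.318  0.948]
 [-0.     0.948  0.318]
 [-1.    -0.001  0.004]]
to bin in tool [ 0.23293816  0.38686755 -0.10699488]
```

View pics/w2.png

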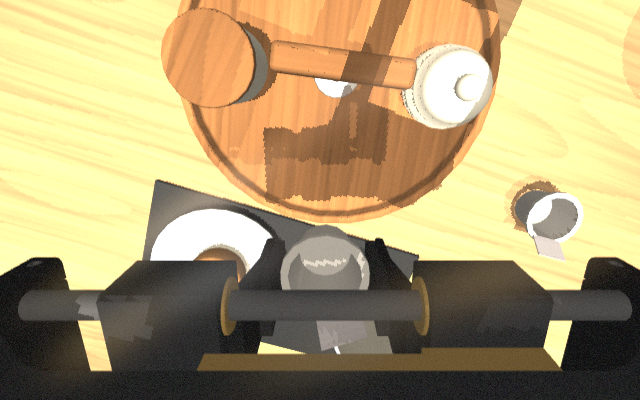

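The creamer is in the jaws and the rest of the carousel is undisturbed. Next I'll carry it to the bin.

Emit:
{"fn": "carry_out", "kwargs": {"rows": [[[0,0,0],[0,0.012,-0.003],0.03],[[0,0,0],[0,0.036,-0.01],0.03],[[0,0,0],[0,0.072,-0.02],0.03],[[0,0,0],[0,0.11,-0.03],0.03],[[0,0,0],[0,0.148,-0.041],0.03],[[0,0,0],[0,0.186,-0.052],0.03],[[0,0,0],[0,0.224,-0.062],0.03],[[0,0,0],[0,0.262,-0.072],0.03]]}}

```text
time: 4.62
eef_pos: [0.4991, 0.2712, 0.2278]
tcp_rot: [3.072, 1.568, -2.888]
contact_force: [0.6, 0.3, -0.3]
gripper_width: 0.481
```

Emit:
{"fn": "carry_out", "kwargs": {"rows": [[[0,0,0],[0,0.036,-0.01],0.03],[[0,0,0],[0,0.07,-0.02],0.03],[[0,0,0],[0,0.1,-0.028],0.03],[[0,0,0],[0,0.118,-0.033],0.03],[[0,0,0],[0,0.125,-0.035],0.03],[[0,0,0],[0,0.125,-0.035],0.03]]}}

```text
time: 5.12
eef_pos: [0.4271, 0.3781, 0.2281]
tcp_rot: [-2.981, 1.568, -2.655]
contact_force: [-0.5, -0.2, 0.8]
gripper_width: 0.48
```

```bash
python3 - <<'E'
from h import *
s=status.state(); print(s['eef_pos'],s['gripper_width'])
p,d,c=snap("wrist"); np.savez("w3.npz",p=p,d=d)
X=cloud(d,c); m=(X[...,2]>.13)&(X[...,2]<.146)&(np.hypot(X[...,0]-.431,X[...,1]-.377)<.1); print(m.sum(),cv2.minEnclosingCircle(X[m][:,:2].astype(np.float32)))
q,e,ct=snap("top"); Y=cloud(e,ct); m=(Y[...,2]>.13)&(Y[...,2]<.146)&(np.hypot(Y[...,0]-.431,Y[...,1]-.377)<.1); print(m.sum(),cv2.minEnclosingCircle(Y[m][:,:2].astype(np.float32)))
E
```

```text
[0.42705434 0.37813811 0.22813953] 0.4804620720263944
2835 ((0.43035030364990234, 0.37580955028533936), 0.06995818763971329)
164 ((0.43080782890319824, 0.3758539855480194), 0.06957194209098816)
```

Emit:
{"fn": "carry_out", "kwargs": {"rows": [[[0,0,0],[0.012,-0.003,0.003],0.03],[[0,0,0],[0.04,-0.003,0.003],0.03],[[0,0,0],[0.07,-0.003,0.003],0.03],[[0,0,0],[0.09,-0.003,0.003],0.03],[[0,0,0],[0.1,-0.003,0.003],0.03],[[0,0,0],[0.1,-0.003,0.003],0.03],[[0,0,0],[0.1,-0.003,0.003],0.055],[[0,0,0],[0.1,-0.003,0.003],0.06]]}}

```text
time: 5.88
eef_pos: [0.4344, 0.3755, 0.131]
tcp_rot: [0.214, 1.568, 0.537]
contact_force: [-0.5, 0.2, 1.1]
gripper_width: 0.56
```

Emit:
{"fn": "carry_out", "kwargs": {"rows": [[[0,0,0],[0,0,0],0.06],[[0,0,0],[0,0,0],0.06],[[0,0,0],[-0.015,0,0],0.06],[[0,0,0],[-0.04,0,0],0.06],[[0,0,0],[-0.075,0,0],0.06],[[0,0,0],[-0.1,0,0],0.06],[[0,0,0],[-0.12,0,0],0.06],[[0,0,0],[-0.12,0,0],0.06]]}}

```text
time: 6.55
eef_pos: [0.4355, 0.3772, 0.2565]
tcp_rot: [0.253, 1.56, 0.577]
contact_force: [0.1, 0.4, 1.4]
gripper_width: 0.689
```

```bash
python3 - <<'E'
from h import *
s=status.state(); print(s['eef_pos'],s['gripper_width']); T=T_tool(s)
p,d,c=snap("wrist"); t,e,ct=snap("top"); np.savez("w4.npz",p=p,d=d,t=t,e=e)
o=np.zeros((590,760,3),np.uint8); o[:320,:512]=cv2.resize(p,(512,320)); a=cv2.resize(t[140:270,130:375],None,fx=2.05,fy=2.05,interpolation=cv2.INTER_CUBIC); o[322:322+a.shape[0],:a.shape[1]]=a[:268]
save(np.clip(o*1.5,0,255).astype(np.uint8),"w4.png")
g=np.array([.557,.0245,.141])-T[:3,3]; print("to handle in tool",(T[:3,:3].T@g).round(4)); print("y az",np.degrees(np.arctan2(T[1,1],T[0,1])))
E
```

```text
[0.43546437 0.37715443 0.25651297] 0.6887401518661913
to handle in tool [ 0.1145 -0.3733  0.0018]
y az 108.55612254538548
```

View pics/w4.png

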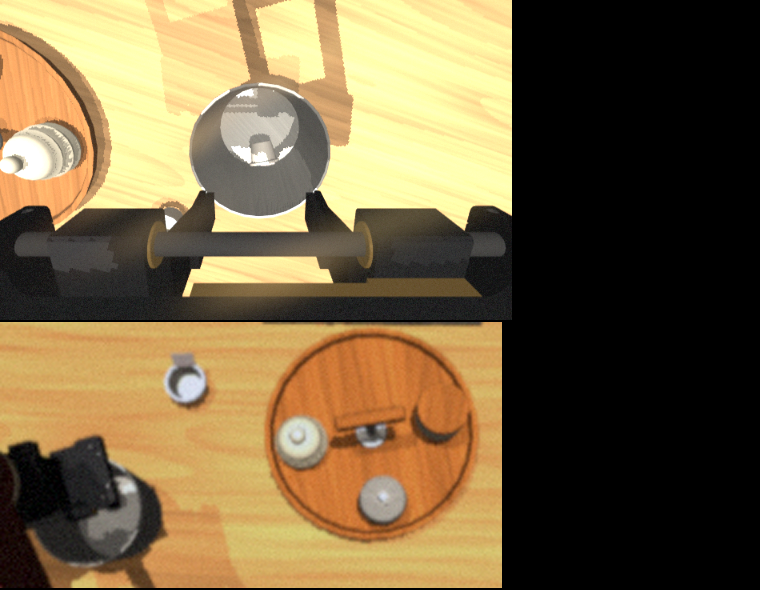

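The creamer pot is in the bin (262,148) and the carousel is unchanged. Next is the handle.

Emit:
{"fn": "carry_out", "kwargs": {"rows": [[[3,0,0],[0,-0.012,0],0.06],[[9,0,0],[0,-0.04,0],0.06],[[15.5,0,0],[0,-0.075,0],0.06],[[22,0,0],[0,-0.112,0],0.06],[[28.5,0,0],[0,-0.15,0.001],0.06],[[35,0,0],[0,-0.187,0.001],0.06],[[41.5,0,0],[0,-0.224,0.001],0.06],[[48,0,0],[0,-0.26,0.002],0.06]]}}

```text
time: 7.32
eef_pos: [0.5168, 0.1276, 0.2477]
tcp_rot: [-2.498, 1.568, -3.018]
contact_force: [0.6, -0.4, -0.4]
gripper_width: 0.687
```

```bash
python3 - <<'E'
from h import *
s=status.state(); T=T_tool(s); print(s['eef_pos'],s['qpos'].round(2),T[:3,:3].round(3).tolist())
g=np.array([.557,.0245,.141])-T[:3,3]; print("to handle in tool",(T[:3,:3].T@g).round(4)); print("y az",np.degrees(np.arctan2(T[1,1],T[0,1])))
E
```

```text
[0.51675748 0.12760342 0.2476597 ] [ 0.09 -0.    1.76 -0.    1.38 -0.96] [[-0.003, 0.497, 0.868], [-0.0, 0.868, -0.497], [-1.0, -0.002, -0.002]]
to handle in tool [ 0.1066 -0.0693  0.0864]
y az 60.21886866998698
```

Emit:
{"fn": "carry_out", "kwargs": {"rows": [[[6.5,0,0],[0,-0.014,0.018],0.06],[[13,0,0],[0,-0.03,0.036],0.06],[[19.5,0,0],[0,-0.044,0.055],0.06],[[26,0,0],[0,-0.057,0.071],0.06],[[32.5,0,0],[0,-0.065,0.081],0.06],[[39,0,0],[0,-0.069,0.086],0.06],[[45,0,0],[0,-0.069,0.086],0.06],[[49,0,0],[0,-0.069,0.086],0.06]]}}

```text
time: 7.98
eef_pos: [0.5576, 0.0265, 0.2473]
tcp_rot: [-1.854, 1.567, 3.053]
contact_force: [0.5, 0.0, -0.5]
gripper_width: 0.689
```

Emit:
{"fn": "carry_out", "kwargs": {"rows": [[[0,0,0],[0,0,0],0.06],[[0,0,0],[0,0,0],0.06]]}}

```text
time: 8.15
eef_pos: [0.5577, 0.0271, 0.2479]
tcp_rot: [-1.858, 1.568, 3.058]
contact_force: [-0.2, 1.1, -0.0]
gripper_width: 0.685
```

```bash
python3 - <<'E'
from h import *
s=status.state(); T=T_tool(s); print(s['eef_pos'],s['qpos'].round(2),T[:3,:3].round(3).tolist(),"y az",np.degrees(np.arctan2(T[1,1],T[0,1])))
p,d,c=snap("wrist"); np.savez("w5.npz",p=p,d=d,E=c[3]); save(np.clip(p*1.3,0,255).astype(np.uint8),"w5.png")
X=cloud(d,c); r=np.hypot(X[...,0]-.557,X[...,1]-.0245)
m=(X[...,2]>.145)&(X[...,2]<.165)&(r<.06); q=X[m]
print(len(q),q[:,2].max(),np.median(q[:,2]),cv2.minAreaRect(q[:,:2].astype(np.float32)))
E
```

```text
[0.55769894 0.02713932 0.24794268] [-0.09  0.06  1.7  -0.    1.39 -0.3 ] [[-0.003, 0.979, 0.202], [0.0, 0.202, -0.979], [-1.0, -0.002, -0.001]] y az 11.664128050917009
2797 0.15755414668084566 0.15504397221677602 ((0.5566781163215637, 0.024325396865606308), (0.017940817400813103, 0.08878110349178314), 11.176519393920898)
```

View pics/w5.png

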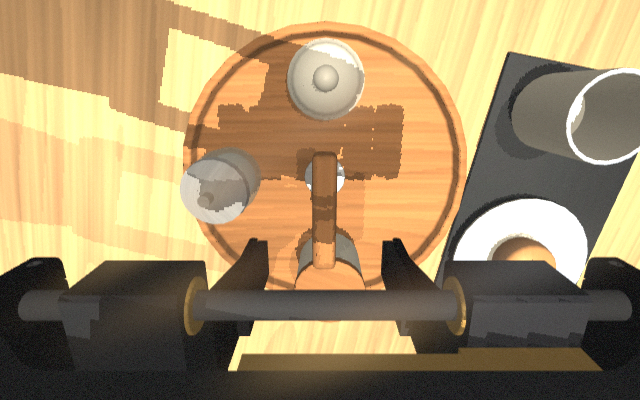

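The jaws are aligned across the bar, whose centre measures (0.5567, 0.0243) at 11.2°, with its top at z = 0.155. I'll descend and grip.

Emit:
{"fn": "carry_out", "kwargs": {"rows": [[[0.4,0,0],[0.01,-0.001,0.002],0.06],[[0.4,0,0],[0.035,-0.0015,0.0025],0.06],[[0.4,0,0],[0.06,-0.0015,0.0025],0.06],[[0.4,0,0],[0.08,-0.0015,0.0025],0.06],[[0.4,0,0],[0.095,-0.0015,0.0025],0.06],[[0.4,0,0],[0.101,-0.0015,0.0025],0.06],[[0.4,0,0],[0.101,-0.0015,0.0025],0.06],[[0.4,0,0],[0.101,-0.0015,0.0025],0.06]]}}

```text
time: 8.87
eef_pos: [0.5575, 0.0244, 0.1485]
tcp_rot: [-1.776, 1.57, 3.131]
contact_force: [0.2, -0.2, 1.0]
gripper_width: 0.689
```

Emit:
{"fn": "carry_out", "kwargs": {"rows": [[[0,0,0],[0,0,0],0.05],[[0,0,0],[0,0,0],0.04],[[0,0,0],[0,0,0],0.03],[[0,0,0],[0,0,0],0.024],[[0,0,0],[0,0,0],0.019],[[0,0,0],[0,0,0],0.012],[[0,0,0],[0,0,0],0.008],[[0,0,0],[0,0,0],0.008]], "squeeze": 20}}

```text
time: 9.53
eef_pos: [0.5576, 0.0244, 0.1486]
tcp_rot: [1.521, 1.571, 0.144]
contact_force: [0.3, 0.1, 0.5]
gripper_width: 0.209
```

```bash
cat > m.py <<'E'
from h import *
ax=np.array([.5567,.0243])
s=status.state(); T=T_tool(s); print(s['eef_pos'].round(4),s['gripper_width'],"y az",np.degrees(np.arctan2(T[1,1],T[0,1])).round(2),s['contact_force'].round(1),s['wrist_torque'].round(2),s['qpos'].round(2))
E
cat > look.py <<'E'
from m import *
import sys
from scipy.optimize import least_squares
az=float(sys.argv[1]); tag=sys.argv[2]
for n in("top","scene"):
    p,d,c=snap(n); np.savez(f"{tag}_{n}.npz",p=p,d=d); X=cloud(d,c)
    g0=ax+.098*np.array([np.cos(np.radians(az)),np.sin(np.radians(az))])
    k=(np.hypot(X[...,0]-g0[0],X[...,1]-g0[1])<.042)&(X[...,2]>.04)&(X[...,2]<.09)
    if n=="top": k&=X[...,2]<.09
    q=X[k]
    # ribbed belly: outer radius ~.0345 in z .04-.075
    b=q[q[:,2]<.075]
    if len(b)>30:
        f=least_squares(lambda v:np.hypot(b[:,0]-v[0],b[:,1]-v[1])-v[2],[*g0,.034],loss="soft_l1",f_scale=.002,bounds=([-1,-1,.031],[2,2,.0356]))
        v=f.x; print(n,len(b),v.round(4),"az",np.degrees(np.arctan2(v[1]-ax[1],v[0]-ax[0])).round(2),"r",np.hypot(*(v[:2]-ax)).round(4))
    k=(np.hypot(X[...,0]-g0[0],X[...,1]-g0[1])<.025)&(X[...,2]>.106)&(X[...,2]<.125); w=X[k][:,:2].mean(0)
    print(n,"knob",k.sum(),w.round(4),"az",np.degrees(np.arctan2(w[1]-ax[1],w[0]-ax[0])).round(2))
E
python3 look.py 101 g
```

```text
[0.5576 0.0244 0.1486] 0.20857706713660779 y az 11.14 [0.3 0.1 0.5] [-0.11  0.03  0.03] [-0.1   0.15  1.79  0.    1.2  -0.29]
top 78 [0.5389 0.119  0.0329] az 100.66 r 0.0964
top knob 0 [nan nan] az nan
scene 421 [0.5383 0.1202 0.033 ] az 100.84 r 0.0976
scene knob 56 [0.5431 0.1226] az 97.91look.py:16: RuntimeWarning: Mean of empty slice.
  k=(np.hypot(X[...,0]-g0[0],X[...,1]-g0[1])<.025)&(X[...,2]>.106)&(X[...,2]<.125); w=X[k][:,:2].mean(0)
  ret = um.true_divide(
```

The handle is gripped at an opening of 18.1 mm with no residual force. The honey pot is at azimuth 100.75° and the mat direction is 1.25°, so I'll turn 99.5° clockwise, starting gently.

Emit:
{"fn": "carry_out", "kwargs": {"rows": [[[0.4,0,0],[0,0,0],0.008],[[1.2,0,0],[0,0,0],0.008],[[2.4,0,0],[0,0,0],0.008],[[4,0,0],[0,0,0],0.008],[[6,0,0],[0,0,0],0.008],[[8,0,0],[0,0,0],0.008],[[9.5,0,0],[0,0,0],0.008],[[10,0,0],[0,0,0],0.008]]}}

```text
time: 10.3
eef_pos: [0.5578, 0.0244, 0.1486]
tcp_rot: [1.707, 1.57, 0.154]
contact_force: [1.8, 0.1, -0.4]
gripper_width: 0.207
```

```bash
python3 m.py
```

```text
[0.5578 0.0244 0.1486] 0.20725623922647377 y az 1.0 [ 1.8  0.1 -0.4] [-0.08 -0.17 -0.02] [-0.1   0.15  1.79  0.    1.2  -0.12]
```

Forces stay small, so I'll continue.

Emit:
{"fn": "carry_out", "kwargs": {"rows": [[[0.7,0,0],[0,0,0],0.008],[[2,0,0],[0,0,0],0.008],[[4,0,0],[0,0,0],0.008],[[6.5,0,0],[0,0,0],0.008],[[9.5,0,0],[0,0,0],0.008],[[12.5,0,0],[0,0,0],0.008],[[15.5,0,0],[0,0,0],0.008],[[18.5,0,0],[0,0,0],0.008]]}}

```text
time: 10.97
eef_pos: [0.5581, 0.0243, 0.1486]
tcp_rot: [1.848, 1.569, -0.029]
contact_force: [3.6, 0.3, -2.7]
gripper_width: 0.207
```

Emit:
{"fn": "carry_out", "kwargs": {"rows": [[[3,0,0],[0,0,0],0.008],[[6,0,0],[0,0,0],0.008],[[9,0,0],[0,0,0],0.008],[[12,0,0],[0,0,0],0.008],[[15,0,0],[0,0,0],0.008],[[18,0,0],[0,0,0],0.008],[[21,0,0],[0,0,0],0.008],[[24,0,0],[0,0,0],0.008]]}}

```text
time: 11.63
eef_pos: [0.5584, 0.0241, 0.1486]
tcp_rot: [2.138, 1.569, -0.158]
contact_force: [4.9, -0.6, -2.0]
gripper_width: 0.205
```

Emit:
{"fn": "carry_out", "kwargs": {"rows": [[[3,0,0],[0,0,0],0.008],[[6,0,0],[0,0,0],0.008],[[9,0,0],[0,0,0],0.008],[[12,0,0],[0,0,0],0.008],[[14.5,0,0],[0,0,0],0.008],[[16.5,0,0],[0,0,0],0.008],[[18,0,0],[0,0,0],0.008],[[19,0,0],[0,0,0],0.008]]}}

```text
time: 12.3
eef_pos: [0.5587, 0.0238, 0.1486]
tcp_rot: [2.352, 1.568, -0.275]
contact_force: [5.5, -1.2, -4.4]
gripper_width: 0.201
```

```bash
python3 m.py
```

```text
[0.5587 0.0238 0.1486] 0.2012488212966521 y az -60.52 [ 5.5 -1.2 -4.4] [-0.28 -0.75 -0.01] [-0.1   0.15  1.79 -0.    1.19  0.96]
```

Emit:
{"fn": "carry_out", "kwargs": {"rows": [[[1.5,0,0],[0,0,-0.0003],0.008],[[4,0,0],[0,0.0002,-0.0006],0.008],[[7,0,0],[0,0.0004,-0.0009],0.008],[[10,0,0],[0,0.0006,-0.0011],0.008],[[13,0,0],[0,0.0007,-0.0013],0.008],[[16,0,0],[0,0.0007,-0.0013],0.008],[[18.5,0,0],[0,0.0007,-0.0013],0.008],[[20.5,0,0],[0,0.0007,-0.0013],0.008]]}}

```text
time: 12.97
eef_pos: [0.5588, 0.0235, 0.1486]
tcp_rot: [1.097, 1.569, -1.889]
contact_force: [-0.2, -2.4, 1.2]
gripper_width: 0.205
```

Emit:
{"fn": "carry_out", "kwargs": {"rows": [[[1.6,0,0],[0,0,0],0.008],[[3,0,0],[0,0,0],0.008],[[4.3,0,0],[0,0,0],0.008],[[5.4,0,0],[0,0,0],0.008],[[6.3,0,0],[0,0,0],0.008],[[7,0,0],[0,0,0],0.008],[[7.3,0,0],[0,0,0],0.008],[[7.4,0,0],[0,0,0],0.008]]}}

```text
time: 13.63
eef_pos: [0.5588, 0.0234, 0.1486]
tcp_rot: [1.273, 1.569, -1.839]
contact_force: [-1.1, -5.6, 1.8]
gripper_width: 0.204
```

```bash
python3 look.py 1.3 f 2>/dev/null; python3 - <<'E'
from h import *
a=np.load("f_top.npz")['p']; b=np.load("f_scene.npz")['p']
o=np.zeros((590,800,3),np.uint8); x=cv2.resize(b,(560,350)); o[:350,:560]=x
y=cv2.resize(a[75:195,230:390],None,fx=2,fy=2,interpolation=cv2.INTER_CUBIC); o[350:590,:320]=y
y=cv2.resize(b[190:300,240:400],None,fx=2.1,fy=2.1,interpolation=cv2.INTER_CUBIC)[:238]; o[352:352+y.shape[0],330:330+y.shape[1]]=y
save(np.clip(o*1.5,0,255).astype(np.uint8),"f.png")
E
```

```text
[0.5588 0.0234 0.1486] 0.2037741436533169 y az -88.34 [-1.1 -5.6  1.8] [-0.9   0.29  0.06] [-0.1   0.15  1.79 -0.    1.2   1.44]
top knob 0 [nan nan] az nan
scene 453 [0.6536 0.0271 0.0331] az 1.63 r 0.097
scene knob 63 [0.658  0.0306] az 3.55
```

View pics/f.png

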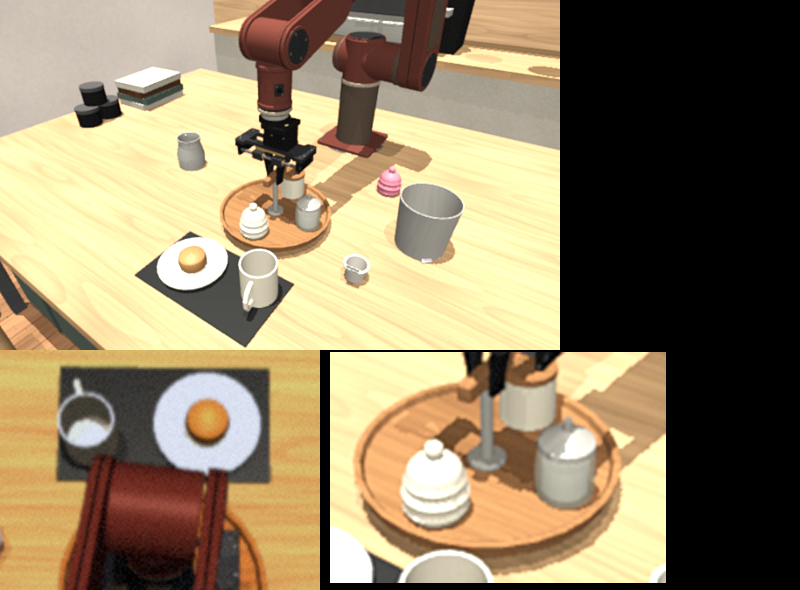

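The honey pot is at the mat's middle. In the scene camera's own frame it is at 1.07° and the mat at 1.04°. There is a small white spot at the bin's foot, about (486,297) in the full scene picture. I'll relieve the side push and then inspect it.

Emit:
{"fn": "carry_out", "kwargs": {"rows": [[[0,0,0],[0,0.0004,0],0.008],[[0,0,0],[0,0.0008,0],0.008],[[0,0,0],[0,0.0012,0],0.008],[[0,0,0],[0,0.0014,0],0.008],[[0,0,0],[0,0.0014,0],0.008],[[0,0,0],[0,0.0014,0],0.008]]}}

```text
time: 14.23
eef_pos: [0.5588, 0.0233, 0.1486]
tcp_rot: [-0.865, 1.57, 2.307]
contact_force: [-2.4, 0.4, 4.2]
gripper_width: 0.204
```

```bash
python3 look.py 1.3 e 2>/dev/null; python3 - <<'E'
from h import *
o=np.zeros((400,800,3),np.uint8)
for i,n in enumerate(("scene0","e_scene")):
    Z=np.load(n+".npz"); y=cv2.resize(Z['p'][200:310,440:540],(396,396),interpolation=cv2.INTER_CUBIC); o[:396,i*400:i*400+396]=y
    X=cloud(Z['d'],cam("scene")); print(n,X[297,486].round(3))
    for k,(cx,cy,R_,z0,z1) in dict(bin=(.431,.376,.09,.12,.15),pitcher=(.47,-.36,.13,.06,.12),mug=(.79,.14,.07,.04,.11),plate=(.8,-.04,.07,.01,.06),big=(.63,.29,.05,.02,.06)).items():
        m=(np.hypot(X[...,0]-cx,X[...,1]-cy)<R_)&(X[...,2]>z0)&(X[...,2]<z1); print(k,m.sum(),X[m].mean(0).round(4))
save(np.clip(o*1.5,0,255).astype(np.uint8),"binchk.png")
E
```

```text
[0.5588 0.0233 0.1486] 0.20380367798574997 y az -88.26 [-2.4  0.4  4.2] [-0.08  0.57  0.02] [-0.1   0.15  1.79  0.    1.2   1.44]
top knob 0 [nan nan] az nan
scene 449 [0.6536 0.0272 0.0332] az 1.71 r 0.0969
scene knob 62 [0.6579 0.0303] az 3.39
scene0 [0.484 0.407 0.005]
bin 1334 [0.4323 0.3803 0.1314]
pitcher 679 [ 0.4817 -0.3696  0.0855]
mug 1995 [0.7897 0.1421 0.0719]
plate 2703 [ 0.8055 -0.0345  0.0222]
big 532 [0.6204 0.2881 0.0354]
e_scene [0.485 0.407 0.007]
bin 1325 [0.4329 0.3802 0.1314]
pitcher 676 [ 0.4816 -0.3696  0.0854]
mug 1995 [0.7896 0.142  0.0719]
plate 2682 [ 0.8055 -0.0347  0.0222]
big 530 [0.6202 0.2879 0.0353]
```

View pics/binchk.png

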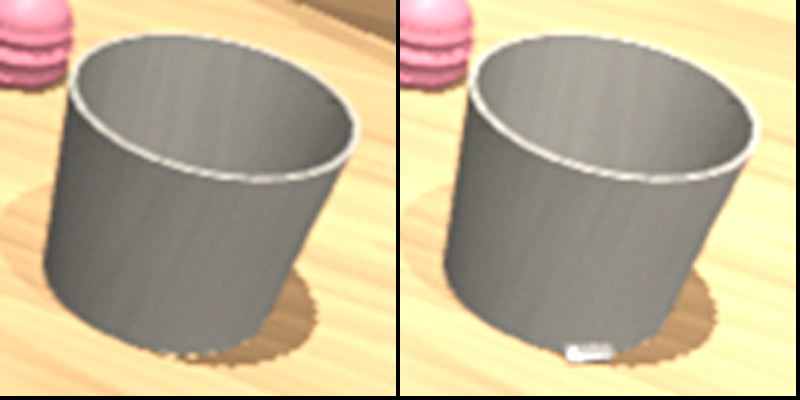

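The left half is before, the right half is now. The scrap of foil shows at the bin's foot, so I'll confirm from above that the cup itself is inside.

```bash
python3 - <<'E'
from h import *
Z=np.load("e_top.npz"); X=cloud(Z['d'],cam("top")); W=np.load("w4.npz")
y=cv2.resize(Z['p'][195:270,135:220],None,fx=6,fy=6,interpolation=cv2.INTER_CUBIC); save(np.clip(y*1.7,0,255).astype(np.uint8),"bintop.png")
m=(np.hypot(X[...,0]-.4306,X[...,1]-.376)<.056)&(X[...,2]>.018)&(X[...,2]<.06); print(m.sum(),X[m].mean(0).round(3),X[m].min(0).round(3),X[m].max(0).round(3))
m=(X[...,2]>.13)&(X[...,2]<.146)&(np.hypot(X[...,0]-.431,X[...,1]-.377)<.1); print(cv2.minEnclosingCircle(X[m][:,:2].astype(np.float32)))
E
```

```text
132 [0.46  0.387 0.035] [0.443 0.372 0.019] [0.484 0.411 0.051]
((0.43189606070518494, 0.3765644133090973), 0.0703856348991394)
```

View pics/bintop.png

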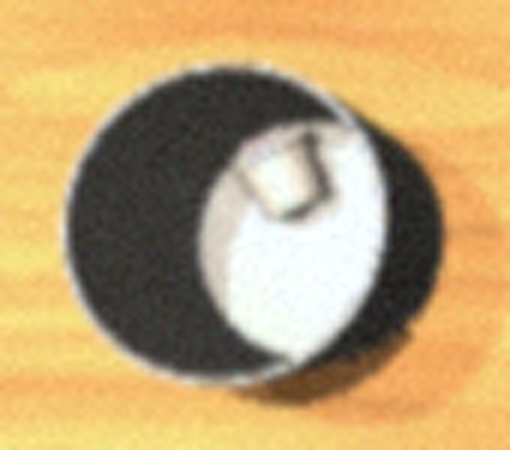

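The cup is on the bin's floor, centred at about (0.460, 0.387), and only its foil pokes through the thin wall. Everything else checks out, so I'm handing in.

```bash
python3 - <<'E'
from h import *
s=status.state(); print(s['time'],s['contact_force'].round(1),np.abs(s['joint_velocities']).max().round(4)); print(job.job_done())
E
```

```text
14.3333 [-2.8 -0.3  3.5] 0.0013
the job is handed in; nothing more can be done
None
```

The job is done and handed in at 14.3 s: the small used creamer is in the steel bin and the honey pot stands directly in front of the mat. I turned the carousel 99.4° clockwise by its handle. The arm is still holding it still with a 20 N grip, and the largest wrist-force component I read was 5.6 N.

**Last checks**
- **Honey pot:** it is about 97 mm from the axis. In the scene camera's own frame its direction agrees with the mat's to about 0.1°. Measured against the top-camera axis instead, the two differ by up to about 0.4°, which is within calibration error. The top camera could not see the pot at the end because the arm was in the way.
- **Creamer:** it lies on the bin's floor. The scrap of foil shows through the bin wall at the foot, which I took to be harmless.
- **Everything else:** the bin, pitcher, mug, plate and larger creamer are within about 1 mm of where they started. The honey pot, pourer and canister stand upright on the tray.

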